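# Put one specimen tray away and draw the next one out

## Robot

A 7-joint arm with a two-finger parallel gripper is mounted at the origin on a cart in front of the work surface, level with it; the furniture and walls round the work are solid. World frame = base frame: x ahead of the robot, y to its left, z up, the work surface at z = 0. Lengths are in m, angles in rad, forces in N, time in s.
With the tool pointing down it reaches from about 0.35 to 0.9 m from the base axis. Payload 19.9 kg.
Tool frame: the origin (TCP) lies at the very end of the fingers, on their centre line; the grasp point (between the pads) lies env.tcp_to_grasp behind it (env.tcp_to_grasp is the distance from the TCP to the grasp point, in m); z points along the fingers, y is the direction in which the jaws open and shut (so a half turn about z gives the same grasp; the last joint's range is limited). The gripper opens to 85 mm and grips with 20 to 120 N. Pads are 22 mm wide; open, the fingers measure 114 mm over their backs; the gripper's body (76 mm by 85 mm) begins 54 mm behind the grasp point. The pads swing forward as they close: fully open they stand 13 mm farther back than shut.
Start: joints at [-1.23, 0.417, -0.01, 1.614, 0.005, 1.111, -0.053], TCP at [0.233, 0.58, 0.231] pointing down, gripper open.
Joint ranges: [-2.81, 2.81], [-0.39, 2.02], [-1.27, 1.25], [0.06, 2.57], [-1.19, 4.33], [0.19, 2], [-2.82, 2.82]. Speed limits (rad/s): [1.89, 1.89, 2.39, 2.39, 3.01, 3.01, 3.01].

## Interface

Orientations are given as a unit quaternion [x, y, z, w].
In Python, from rig import env, viewer gives the robot as it stands.
- The arm moves only by the tool drive_tool, never from a script. Its argument "increments" is a list of rows, each a list of 2 entries, a list of its own where there are three numbers: the shift along the tool's x, y, z in mm, then the turn about the tool's z in degrees. A call has exactly 10 rows; each row is the pose to reach, as a shift and turn from the pose commanded when the call began, along the tool's axes at that moment; what a row does not reach only later rows make up. A row lasts 1/8 s, in which the tool goes at most 62.5 mm and 10.7 degrees, less where a joint would pass 70% of its speed; a pose out of reach is approached as far as the arm can. A call with a gripper value outside its range is refused whole. "gripper" is the opening, from 0 (shut) to 1 (fully open), set as the call begins (left out, the last holds). The fingers move at their own pace and stop on an object; the grip force is fixed at half the most. Time passes only in rows, so rows that repeat a pose let the fingers close, or fill a call up. It gives the time, the measured TCP pose, the force and the opening at its end, in the units of the state.
- env.sense(): the state, without advancing time (a new reading comes with each control period).
- viewer.camera(name): name is "scene" or "top"; returns the picture (420x560x3 uint8, blue, green, red); there is no depth.
- viewer.calibration(name): a dict with "fx", "fy", "cx", "cy" (pixels), "R" (3x3) and "t" (3): a world point X has camera coordinates R X + t. Camera axes: x right, y down, z forward; pixel columns grow to the right and rows downward; lengths in m; the calibration is good to about 2 mm. A picture is of the moment at which its call begins. calibration takes no time and is no camera call.
- env.sign_off(): hands the job in, once; it reports no verdict.
The state is a dict: "t": time; "joint_positions": joint angles; "joint_vel": joint speeds; "joint_torque": joint torques, N m; "tcp_pos": TCP position; "ee_rot": TCP orientation; "contact_force": force on the tool from outside, world axes, zero at the start; "ft_torque": the same for the moment, N m; "finger_gap": opening from 0.0 (shut) to 1.0 (fully open).
Only numpy, scipy, OpenCV 4.12 (cv2) and the standard library are available. Lean on these libraries where they do the work, as an engineer would, in place of code of your own. Each camera call takes 0.05 s, during which the arm holds its last target.

## Task

The sliding tray with the green lip was left out: push it fully home under its clear cover. Then hook a fingertip behind the upright lip of the red-lipped tray and draw it out along its rail to its stop, leaving the green one home. Pinch and lift nothing, do not touch the specimens (they ride along in the trays), and leave everything else on the worktop where it is.

Things in the scene. Friction and masses are not known exactly. Their poses are not given: they have to be found in the camera images.
- red_tray (a joint): how far the white tray with the red lip is drawn out of its cassette, in m: 0 = fully home (hard stop), 0.090 = fully out (hard stop). It slides level; rail friction about 2 N plus light damping, no spring, so it stays where it is left.
- red_lip_back: inner sheet of the upright red lip at the front of a white tray. Origin on the worktop under the middle of the lip's inner face, the face to hook behind. x level along the rail, from lip to cover (the tray draws out along -x), y along the lip, z up. The lip is 100 mm wide, 6 mm thick (x -6 to 0 mm), its top 46 mm above the worktop. It moves with the tray.
- red_pocket (a point): centre of the free pocket for a fingertip behind that lip, on the bare tray floor 8 mm above the worktop, 31 mm behind the lip's inner face. The pocket is 62 mm long (along x) and 100 mm wide (along y), open above and at the sides. Axes as the lip's.
- red_trough (a point): middle of the specimen trough of that tray, on its floor, 8 mm above the worktop, 113.5 mm behind the lip's inner face. Inside, the trough is 97 mm long (along x) and 94 mm wide; its rim and the low wall that parts it lengthwise into two lanes are 3 mm thick and rise 8 mm above the floor. Axes as the lip's.
- red_cassette: the tray's housing, fixed to the worktop: 116 mm wide (y), 118 mm long (x), with a flat clear cover, its top 44 mm above the worktop. Origin on the worktop under the middle of the cover's front edge; x along the rail, away from the lip. The lip's inner face is 62 mm plus the joint value in front of it.
- red_lip_front: outer sheet of the same lip (red), facing the robot, with a blank brass-framed label; 43 mm high. Same origin and axes as red_lip_back; its outer face is at x = -6 mm (label to -7.4 mm).
- red_specimen: dark red moulded metal specimen, loose cylinder 30 mm across and 15 to 19 mm high, standing in one of the two lanes of the trough of the tray with the red lip (anywhere along the lane; friction carries it along). Origin: centre of its underside; z up.
- black_specimen_a: black moulded metal specimen, loose cylinder 30 mm across and 15 to 19 mm high, standing in one of the two lanes of the trough of the tray with the red lip (anywhere along the lane; friction carries it along). Origin: centre of its underside; z up.
- green_tray (a joint): how far the white tray with the green lip is drawn out of its cassette, in m: 0 = fully home (hard stop), 0.090 = fully out (hard stop). It slides level; rail friction about 2 N plus light damping, no spring, so it stays where it is left.
- green_lip_back: inner sheet of the upright green lip at the front of a white tray. Origin on the worktop under the middle of the lip's inner face, the face to hook behind. x level along the rail, from lip to cover (the tray draws out along -x), y along the lip, z up. The lip is 100 mm wide, 6 mm thick (x -6 to 0 mm), its top 46 mm above the worktop. It moves with the tray.
- green_pocket (a point): centre of the free pocket for a fingertip behind that lip, on the bare tray floor 8 mm above the worktop, 31 mm behind the lip's inner face. The pocket is 62 mm long (along x) and 100 mm wide (along y), open above and at the sides. Axes as the lip's.
- green_trough (a point): middle of the specimen trough of that tray, on its floor, 8 mm above the worktop, 113.5 mm behind the lip's inner face. Inside, the trough is 97 mm long (along x) and 94 mm wide; its rim and the low wall that parts it lengthwise into two lanes are 3 mm thick and rise 8 mm above the floor. Axes as the lip's.
- green_cassette: the tray's housing, fixed to the worktop: 116 mm wide (y), 118 mm long (x), with a flat clear cover, its top 44 mm above the worktop. Origin on the worktop under the middle of the cover's front edge; x along the rail, away from the lip. The lip's inner face is 62 mm plus the joint value in front of it.
- green_lip_front: outer sheet of the same lip (green), facing the robot, with a blank brass-framed label; 43 mm high. Same origin and axes as green_lip_back; its outer face is at x = -6 mm (label to -7.4 mm).
- green_specimen: dark green moulded metal specimen, loose cylinder 30 mm across and 15 to 19 mm high, standing in one of the two lanes of the trough of the tray with the green lip (anywhere along the lane; friction carries it along). Origin: centre of its underside; z up.
- black_specimen_b: black moulded metal specimen, loose cylinder 30 mm across and 15 to 19 mm high, standing in one of the two lanes of the trough of the tray with the green lip (anywhere along the lane; friction carries it along). Origin: centre of its underside; z up.
- loupe: bystander, not to be disturbed: black stand loupe, 33 mm across, 35 high. Origin: centre of its underside.
- test_block: bystander, not to be disturbed: round steel reference block, 60 mm across, 14 high. Origin: centre of its underside.
- round_slug: bystander, not to be disturbed: sawn round bar sample, 27 mm across, 27 high. Origin: centre of its underside.
- oil_bottle: bystander, not to be disturbed: small dropper bottle, 35 mm across, 100 high. Origin: centre of its underside.
- putty_tin: bystander, not to be disturbed: tin with a green lid, 66 mm across, 34 high. Origin: centre of its underside.
- tweezers: bystander, not to be disturbed: steel tweezers lying down, 128 mm long, 8 high. Origin: centre of its underside.
- microscope: inverted microscope, fixed at the left of the worktop between the arm's start and the trays, up to 0.32 m high, its top a round stage 0.2 m across; keep clear of it (pass over it or in front of it).
Mind the look-alikes: they are no part of the job. Leave any pink or yellow look-alike of the black_specimen_b alone.

How it is judged:
On the way, in this order (a step that is already met when the one before it is completed fails the run):
1. the tray with the green lip is pushed fully home (within 4 mm) (value of joint green_tray below 0.004 m), for 0.2 s.
2. a finger bears on the inner face of the red lip, before that tray is drawn out (contact force between the fingers and red_lip_back above 0.5 N and value of joint red_tray below 0.07 m and value of joint green_tray below 0.004 m), for 0.1 s.
3. the tray with the red lip is drawn out to its stop (within 5 mm) (value of joint red_tray above 0.085 m and value of joint green_tray below 0.004 m), for 0.2 s.
At the end, for the whole second after the job is handed in: green-lipped tray home within 4 mm, red-lipped tray out to its stop within 5 mm, both at rest, all four specimens upright and at rest in their troughs (all of step 3 and velocity of joint red_tray between -0.01 and 0.01 m/s and velocity of joint green_tray between -0.01 and 0.01 m/s and x of red_specimen in the frame of red_trough between -0.036 and 0.036 m and height (world z) of each of red_specimen, black_specimen_a, green_specimen, black_specimen_b below 0.012 m and angle between each of red_specimen, black_specimen_a, green_specimen, black_specimen_b's own z axis and vertical below 0.1 rad and linear speed of each of red_specimen, black_specimen_a, green_specimen, black_specimen_b below 0.02 m/s and x of black_specimen_a in the frame of red_trough between -0.036 and 0.036 m and x of green_specimen in the frame of green_trough between -0.036 and 0.036 m and x of black_specimen_b in the frame of green_trough between -0.036 and 0.036 m); the robot touches nothing.
It fails at once if the red lip is pinched (fingers bear on both faces at once) (contact force between the fingers and red_lip_front above 1.5 N and contact force between the fingers and red_lip_back above 1.5 N).
It fails at once if the green lip is pinched (fingers bear on both faces at once) (contact force between the fingers and green_lip_front above 1.5 N and contact force between the fingers and green_lip_back above 1.5 N).
It fails at once if a specimen is touched by the robot (contact force between any of the fingers, the arm and red_specimen above 0.3 N or contact force between any of the fingers, the arm and black_specimen_a above 0.3 N or contact force between any of the fingers, the arm and green_specimen above 0.3 N or contact force between any of the fingers, the arm and black_specimen_b above 0.3 N).
It fails at once if a specimen leaves its trough or is lifted (height (world z) of any of red_specimen, black_specimen_a, green_specimen, black_specimen_b above 0.014 m).
It fails at once if a bystander is disturbed (moved more than 15 mm) (distance of any of loupe, test_block, round_slug, oil_bottle, putty_tin, tweezers from where it was at the start of the episode above 0.015 m).
It also fails if it takes over 51 s, if anything falls off the work surface, if the arm or the gripper's body presses on something with over 40 N, if the wrist force passes 120 N, or if a joint passes its speed limit or range.

## Working session

There is one attempt and no reset: what is moved stays moved. The work goes in short steps, Python scripts to look and compute and a tool call to move; the robot and the scene stay as the last step left them, time stands still between calls to the robot, and variables do not carry over. Pictures are saved under pics/ and viewed, and the job is handed in when it is done.

Besides the shell and the picture viewer there is one more tool, called after "Emit:" as a command line: name --argument value ..., lists and objects as JSON in quotes. drive_tool: Moves the arm, as the interface text tells. Its arguments: {"type":"object","properties":{"increments":{"type":"array","items":{"type":"array"}},"gripper":{"type":"number"}},"required":["increments"]}

```bash
mkdir -p pics; ls
python3 - <<'E'
from rig import env, viewer
import cv2
for n in ("scene","top"):
    cv2.imwrite(f"pics/{n}0.png",viewer.camera(n))
    print(n,viewer.calibration(n))
print(env.sense(), env.tcp_to_grasp)
E
```

```text
pics
scene {'fx': 425.69868652277535, 'fy': 425.69868652277535, 'cx': 279.34489247000863, 'cy': 210.0100933612948, 'R': array([[ 0.90604481, -0.42306485,  0.00994674],
       [-0.31433957, -0.68856115, -0.65350913],
       [ 0.28332568,  0.5889819 , -0.75685328]]), 't': array([-0.47766544,  0.23825678,  1.03267339])}
top {'fx': 419.0907615985235, 'fy': 419.0907615985235, 'cx': 279.95834364194366, 'cy': 208.0371803015048, 'R': array([[ 0.01413049, -0.99986692,  0.00815316],
       [-0.99160772, -0.0150608 , -0.12840288],
       [ 0.12850859, -0.00627034, -0.99168857]]), 't': array([0.0517766 , 0.56889258, 1.32065678])}
{'t': 0.1, 'joint_positions': array([-1.2295048 ,  0.41791766, -0.01028982,  1.61406581,  0.00469622,
        1.11069042, -0.05301068]), 'joint_vel': array([ 9.97406677e-04, -1.85089328e-03, -2.62262517e-04, -1.07716237e-03,
       -1.62113969e-05, -6.67897625e-04, -2.36483914e-04]), 'joint_torque': array([ 1.16449955e-03, -8.65823150e+01,  6.79867230e-01, -4.35643280e+01,
        1.90414244e-02,  4.70211278e-03,  4.81644531e-05]), 'tcp_pos': array([0.2333512 , 0.57949489, 0.23074102]), 'ee_rot': array([ 1.90237488e-01,  9.81737958e-01, -5.25615316e-04, -5.83279661e-05]), 'contact_force': array([ 0.12820564, -0.42452532, -0.85531625]), 'ft_torque': array([-0.01142564, -0.00738032, -0.02971174]), 'finger_gap': 0.9990634064646257} 0.0187
```

View pics/scene0.png

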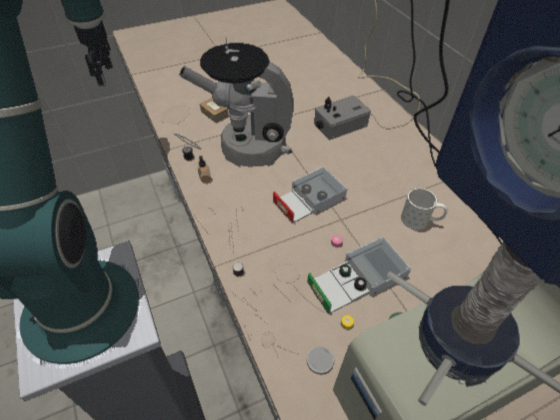

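View pics/top0.png

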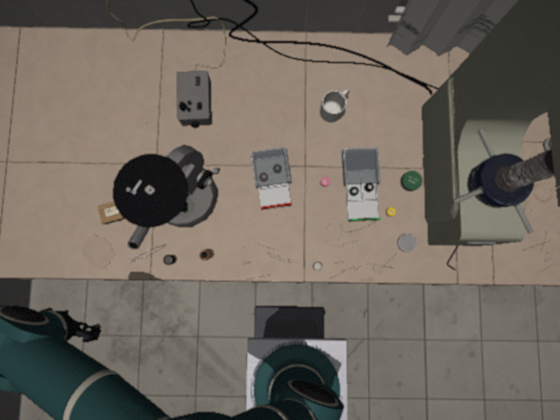

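The scene view shows the red tray near (285,205) and the green tray, drawn out, near (330,290). In the top view the red lip is at (275,206) and the green lip at (364,219). Next I'll enlarge both areas.

```bash
cat > h.py <<'E'
import numpy as np
from rig import env, viewer
def proj(n,X):
    c=viewer.calibration(n); p=c['R']@np.asarray(X,float)+c['t']
    return np.array([c['fx']*p[0]/p[2]+c['cx'],c['fy']*p[1]/p[2]+c['cy']])
def unproj(n,u,v,z):
    c=viewer.calibration(n); d=c['R'].T@np.array([(u-c['cx'])/c['fx'],(v-c['cy'])/c['fy'],1]); o=-c['R'].T@c['t']
    return o+d*(z-o[2])/d[2]
E
python3 - <<'E'
import cv2
t=cv2.imread('pics/top0.png'); s=cv2.imread('pics/scene0.png')
def crop(i,x,y,w,h,k,name):
    cv2.imwrite(name,cv2.resize(i[y:y+h,x:x+w],None,fx=k,fy=k,interpolation=cv2.INTER_CUBIC))
crop(t,240,140,90,75,8,'pics/t_red.png')
crop(t,330,140,90,90,6.5,'pics/t_green.png')
crop(s,260,160,100,70,8,'pics/s_red.png')
crop(s,295,230,120,90,6.5,'pics/s_green.png')
E
```

```text
(no output)
```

View pics/t_red.png

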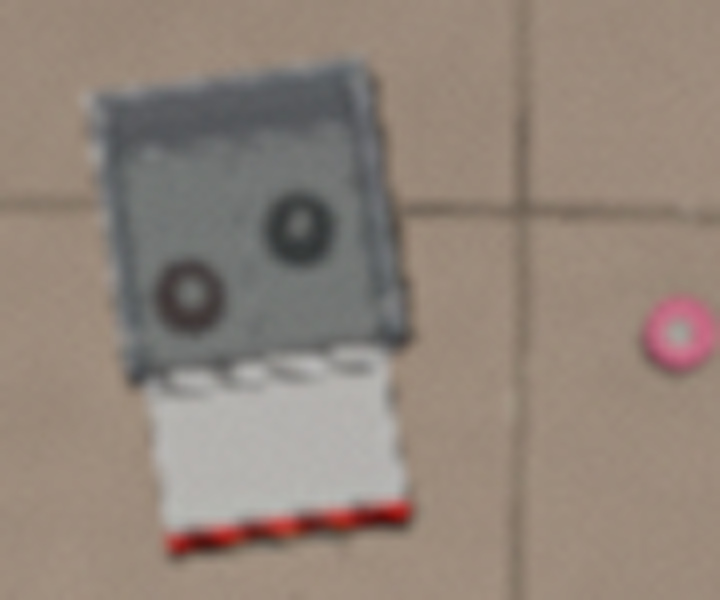

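View pics/t_green.png

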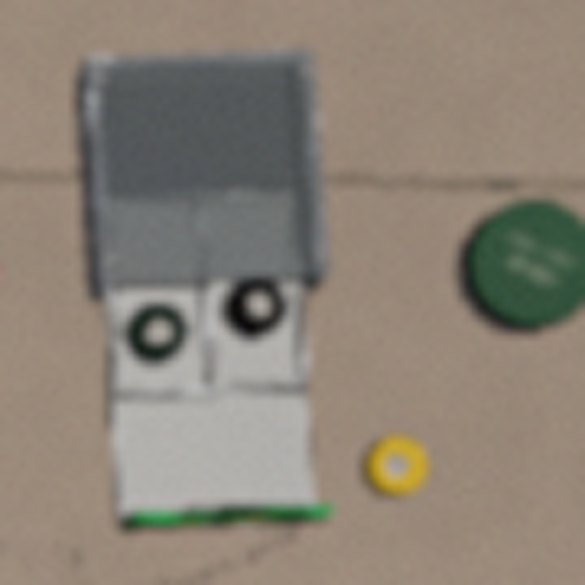

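View pics/s_red.png

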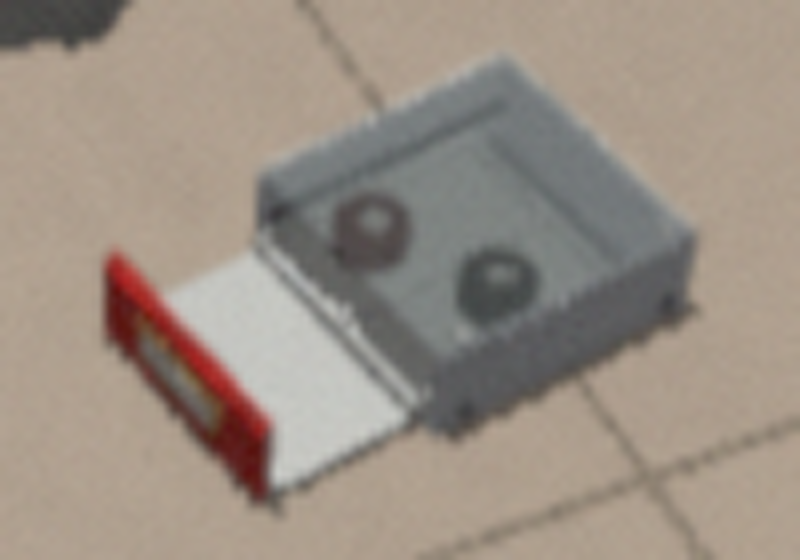

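View pics/s_green.png

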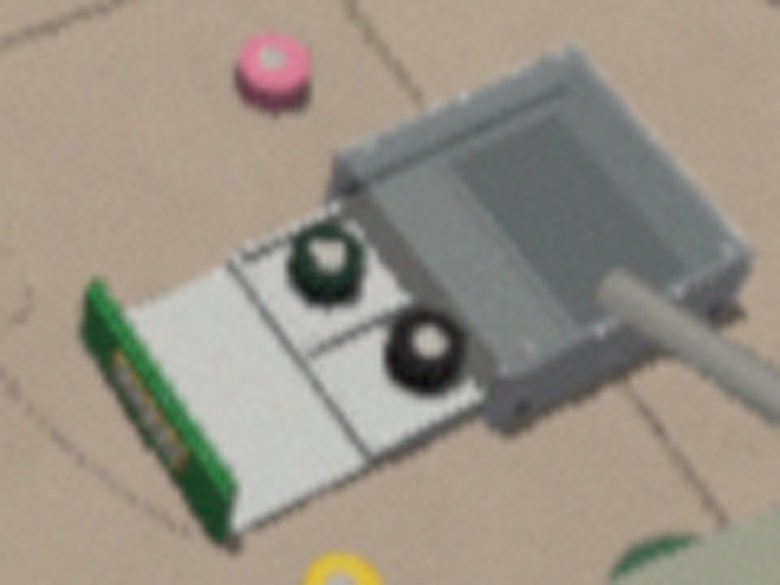

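```bash
cat > fit.py <<'E'
from h import *
from scipy.optimize import least_squares
def P(c,k,off): return (np.array(c,float)+.5)/k-.5+np.array(off)
# local points; cassette frame (x from front edge), q shifts lip
def model(p,names):
    x,y,a,q=p; out=[]
    for n in names:
        lx,ly,lz={'bl':(.118,.058,.044),'br':(.118,-.058,.044),'fl':(0,.058,.044),'fr':(0,-.058,.044),
          'll':(-.065-q,.05,.046),'lr':(-.065-q,-.05,.046)}[n]
        out.append([x+lx*np.cos(a)-ly*np.sin(a), y+lx*np.sin(a)+ly*np.cos(a), lz])
    return np.array(out)
N=['bl','br','fr','fl','ll','lr']
obs={'red':{'top':P([(97,97),(362,62),(405,340),(135,380),(168,543),(411,512)],8,(240,140)),
 'scene':P([(505,55),(695,235),(440,360),(262,180),(114,250),(268,425)],8,(260,160))},
 'green':{'top':P([(85,62),(310,52),(325,283),(97,295),(125,521),(328,512)],6.5,(330,140)),
 'scene':P([(572,47),(748,250),(495,372),(337,160),(97,283),(235,490)],6.5,(295,230))}}
def fit(o,cams):
    def res(p):
        M=model(p,N); return np.concatenate([(np.array([proj(c,X) for X in M])-o[c]).ravel() for c in cams])
    r=least_squares(res,[.55,0,0,.03],x_scale=[.1,.1,.1,.1]); return r.x,r.fun
if __name__=='__main__':
    for t in obs:
        for cams in (['top'],['scene'],['top','scene']):
            p,f=fit(obs[t],cams); print(t,cams,p.round(4),'rms',np.sqrt((f**2).mean()).round(2))
            if len(cams)==2: print(f.reshape(-1,2).round(1).tolist())
    for n,uv in dict(loupe=(168,260),oil=(206,254),slug=(318,266),block=(406,242),tin=(411,181),pink=(324,182),yellow=(391,212)).items(): print(n,unproj('top',*uv,.02).round(3))
    c=viewer.calibration('top'); print(-c['R'].T@c['t'])
    print(unproj('top',150,190,.32))
E
python3 fit.py
```

```text
red ['top'] [0.6434 0.0835 0.1501 0.0042] rms 0.56
red ['scene'] [0.6401 0.0841 0.1456 0.0019] rms 0.61
red ['top', 'scene'] [0.6417 0.0839 0.1484 0.0031] rms 0.67
[[-1.0, 0.6], [0.9, 0.4], [0.5, 0.7], [-1.2, 0.4], [-0.2, 0.3], [0.2, 0.1], [0.7, -0.6], [1.1, -0.1], [0.5, 0.8], [-0.6, -1.3], [0.1, 0.2], [0.6, 0.4]]
green ['top'] [ 0.6504 -0.2057  0.0529  0.0502] rms 0.25
green ['scene'] [ 0.6461 -0.208   0.055   0.0478] rms 0.87
green ['top', 'scene'] [ 0.648  -0.2068  0.0548  0.0489] rms 0.8
[[-0.1, 0.8], [0.4, 1.0], [0.7, 0.8], [0.2, 0.3], [0.6, 0.2], [0.4, 0.4], [-0.1, -1.3], [1.1, 0.2], [1.7, 0.7], [-0.9, -1.7], [-0.4, -1.0], [0.2, -0.6]]
loupe [0.396 0.418 0.02 ]
oil [0.417 0.297 0.02 ]
slug [ 0.384 -0.065  0.02 ]
block [ 0.465 -0.351  0.02 ]
tin [ 0.667 -0.373  0.02 ]
pink [ 0.659 -0.084  0.02 ]
yellow [ 0.563 -0.304  0.02 ]
[0.39367091 0.06861865 1.38230554]
[0.5728951  0.39571834 0.32      ]
```

```bash
cat >> h.py <<'E'
from scipy.spatial.transform import Rotation as Rn
def inc(target, ylip=None):
    s=env.sense(); R=Rn.from_quat(s['ee_rot']).as_matrix()
    d=R.T@(np.array(target)-s['tcp_pos'])*1000
    ya=np.degrees(np.arctan2(R[1,1],R[0,1]))
    turn=None if ylip is None else ((-(ylip-ya)+90)%180-90)
    print('inc',d.round(1),'yang',ya.round(2),'turn',turn,'pos',s['tcp_pos'].round(4),'F',s['contact_force'].round(1),'t',round(s['t'],2),'tilt',R[:,2].round(3))
E
python3 - <<'E'
from h import *
from scipy.optimize import least_squares
def tri(a,b):
    r=least_squares(lambda X:np.r_[proj('scene',X)-a,proj('top',X)-b],[.6,-.3,.3]);print(r.x.round(3),r.fun.round(1))
for b in [(484,132),(470,202),(530,230)]: tri((388,275),b)
tri((182,69),(137,240))
inc((.25,.38,.24)); inc((.42,-.05,.24),93.1)
E
```

```text
[ 0.607 -0.393  0.338] [ 34.8  -7.4 -24.8  48.3]
[ 0.533 -0.396  0.371] [ 3.7 -0.7 -2.5  5.4]
[ 0.457 -0.456  0.508] [ 3.5 -0.7 -2.6  5.6]
[0.437 0.429 0.303] [ 3.5 -0.5 -0.8  3.2]
inc [ -90.  -178.8   -9.1] yang 68.07 turn None pos [0.2334 0.5795 0.2307] F [ 0.1 -0.4 -0.9] t 0.1 tilt [-0.    -0.001 -1.   ]
inc [-408.3 -514.2   -8.7] yang 68.07 turn -25.03329373702617 pos [0.2334 0.5795 0.2307] F [ 0.1 -0.4 -0.9] t 0.1 tilt [-0.    -0.001 -1.   ]
```

Emit:
drive_tool --increments '[[[-20,-40,-2],0],[[-45,-90,-5],0],[[-70,-140,-8],0],[[-90,-180,-10],0],[[-140,-215,-10],-3],[[-195,-265,-10],-6],[[-250,-320,-10],-10],[[-305,-375,-10],-15],[[-345,-425,-10],-20],[[-375,-475,-10],-25]]' --gripper 0

```text
t: 1.35
tcp_pos: [0.3951, 0.0351, 0.2414]
ee_rot: [-0.028, 1.0, 0.0, 0.0]
contact_force: [1.5, 0.0, 0.1]
finger_gap: 0.007
```

Run:
```python
from h import *
inc((.47,-.205,.20),93.1)
print(env.sense()['joint_positions'].round(2),env.sense()['finger_gap'])
```

```text
inc [ -61.2 -244.    41.4] yang 93.23 turn 0.13476905285095597 pos [0.3951 0.0351 0.2414] F [1.5 0.  0.1] t 1.35 tilt [ 0.  0. -1.]
[-0.64 -0.03  0.47  2.14  0.02  1.03  1.45] 0.006872675980207877
```

Run:
```python
from h import *
inc((.481,-.208,.10),93.1)
inc((.481,-.208,.024),93.1)
```

```text
inc [ -72.  -247.6  141.4] yang 93.23 turn 0.13476905285095597 pos [0.3951 0.0351 0.2414] F [1.5 0.  0.1] t 1.35 tilt [ 0.  0. -1.]
inc [ -72.  -247.6  217.4] yang 93.23 turn 0.13476905285095597 pos [0.3951 0.0351 0.2414] F [1.5 0.  0.1] t 1.35 tilt [ 0.  0. -1.]
```

Emit:
drive_tool --increments '[[[-12,-30,5],0],[[-25,-75,20],0],[[-38,-120,40],0],[[-50,-165,65],0],[[-60,-205,95],0],[[-68,-235,125],0],[[-72,-248,155],0],[[-72,-248,170],0],[[-72,-248,175],0],[[-72,-248,175],0]]'

```text
t: 2.6
tcp_pos: [0.4802, -0.206, 0.0669]
ee_rot: [-0.027, 1.0, 0.0, 0.0]
contact_force: [0.3, 0.4, 0.1]
finger_gap: 0.002
```

Run:
```python
from h import *
import cv2
s=viewer.camera('scene'); t=viewer.camera('top')
a=cv2.resize(s[200:340,250:440],None,fx=4,fy=4,interpolation=cv2.INTER_CUBIC)
cv2.imwrite('pics/s1.png',a)
cv2.imwrite('pics/t1.png',cv2.resize(t[140:280,280:440],None,fx=4,fy=4,interpolation=cv2.INTER_CUBIC))
inc((.481,-.208,.024),93.1)
```

```text
inc [-0.4 -1.8 43.3] yang 93.11 turn 0.008943645930557409 pos [ 0.4805 -0.2062  0.0673] F [-0.3 -0.3  0.2] t 2.7 tilt [ 0.001 -0.    -1.   ]
```

View pics/s1.png

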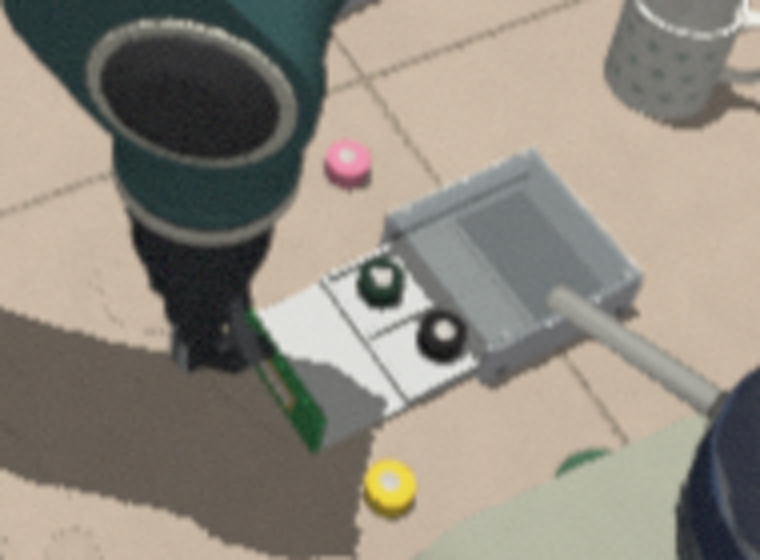

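View pics/t1.png

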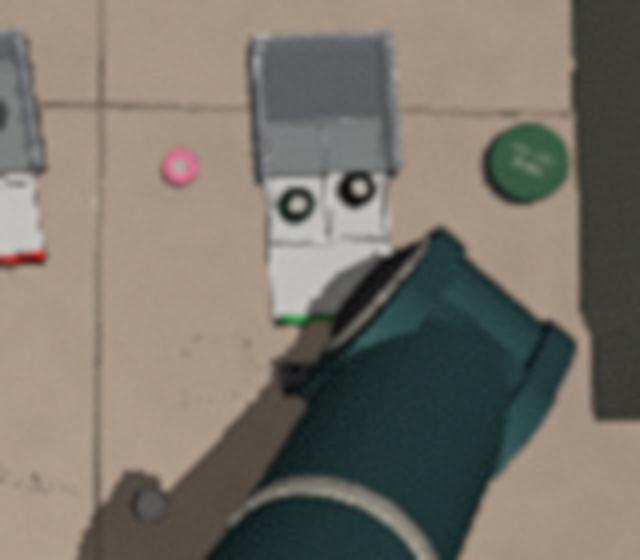

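Fingers are just in front of the green lip. The wrist reaches out towards the tester on the right, so I'll check that clearance in the full frames.

Run:
```python
from h import *
import cv2
cv2.imwrite('pics/s2.png',cv2.resize(viewer.camera('scene'),(800,600),interpolation=cv2.INTER_CUBIC))
cv2.imwrite('pics/t2.png',cv2.resize(viewer.camera('top'),(800,600),interpolation=cv2.INTER_CUBIC))
```

```text
(no output)
```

View pics/s2.png

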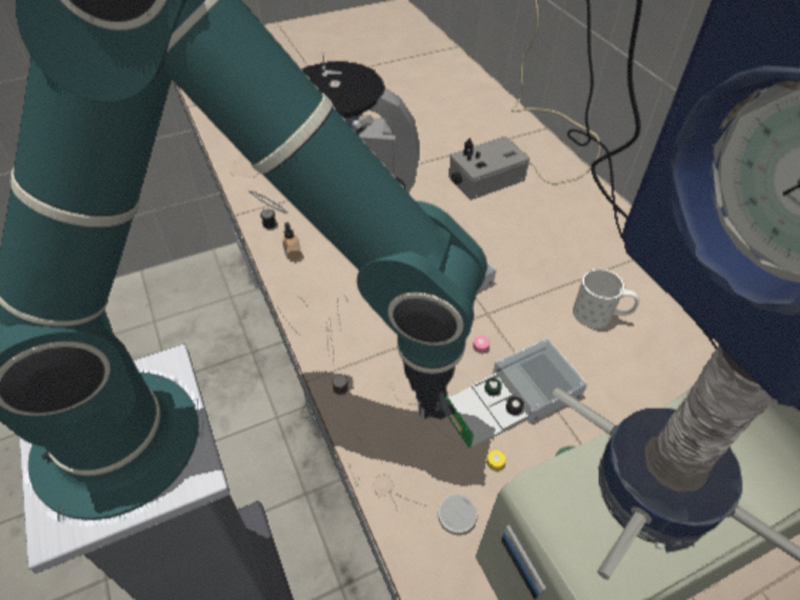

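View pics/t2.png

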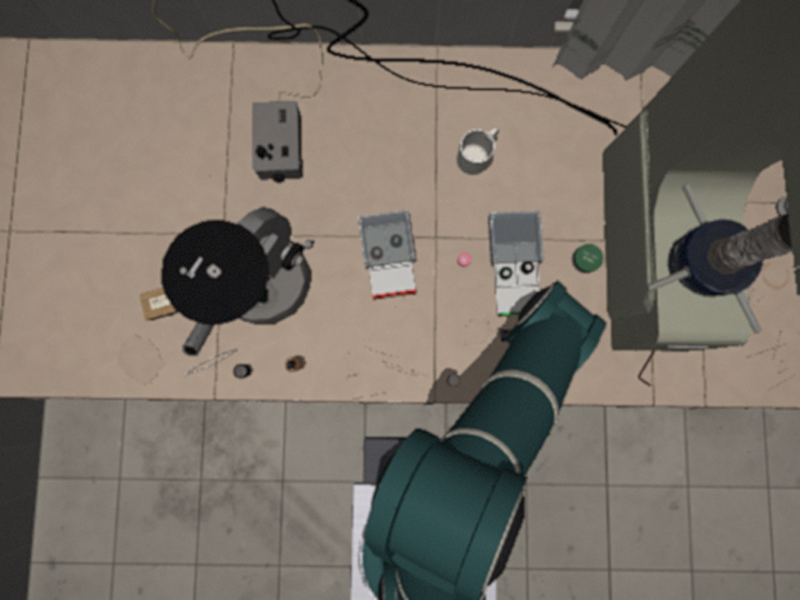

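Emit:
drive_tool --increments '[[[0,0,25],0],[[0,-1,43],0],[[-8,-1,43],0],[[-18,-1,43],0],[[-28,-1,43],0],[[-34,-1,43],0],[[-40,-1,43],0],[[-46,-1,43],0],[[-53,-1,43],0],[[-60,-1,43],0]]'

```text
t: 4.05
tcp_pos: [0.5402, -0.2044, 0.0233]
ee_rot: [-0.027, 1.0, 0.0, -0.0]
contact_force: [-1.3, 0.4, 2.0]
finger_gap: 0.003
```

Run:
```python
from h import *
import cv2
s=viewer.camera('scene'); t=viewer.camera('top')
cv2.imwrite('pics/s3.png',cv2.resize(s[200:340,250:440],None,fx=4,fy=4,interpolation=cv2.INTER_CUBIC))
cv2.imwrite('pics/t3.png',cv2.resize(t[140:280,280:480],None,fx=4,fy=4,interpolation=cv2.INTER_CUBIC))
inc((.481,-.208,.024),93.1)
```

```text
inc [59.9 -0.4 -0.7] yang 93.1 turn -0.0048248023177706045 pos [ 0.5408 -0.2043  0.0233] F [-0.5 -0.3  0. ] t 4.15 tilt [ 0.001 -0.    -1.   ]
```

View pics/s3.png

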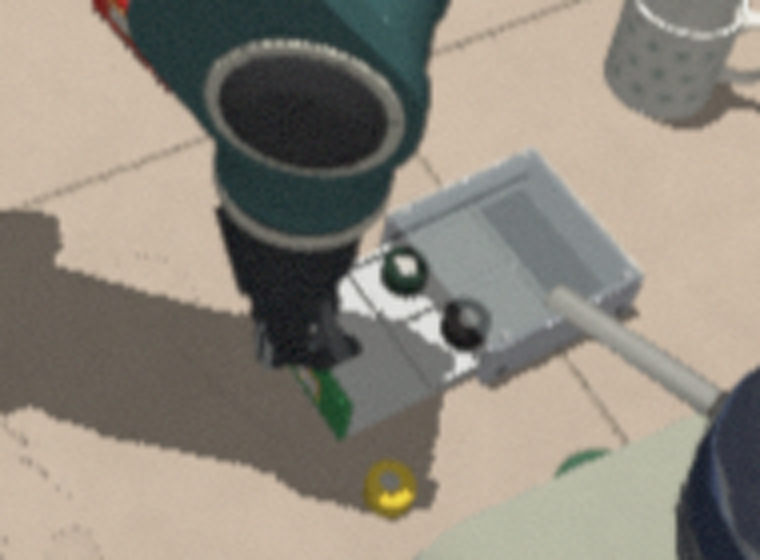

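View pics/t3.png

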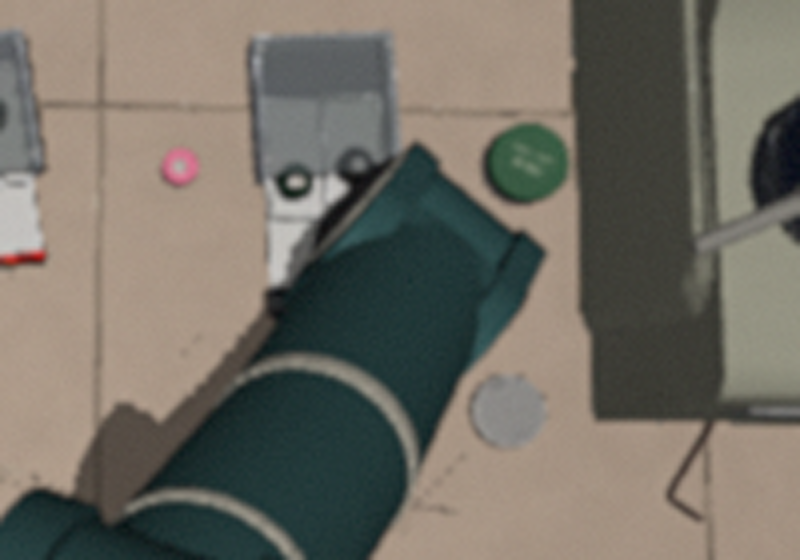

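The tray is moving and clearance is good. I'll carry on to the stop.

Emit:
drive_tool --increments '[[[-6,0,0],0],[[-12,0,0],0],[[-18,0,0],0],[[-22,0,0],0],[[-25,0,0],0],[[-27,0,0],0],[[-28,0,0],0],[[-29,0,0],0],[[-30,0,0],0],[[-31,0,0],0]]'

```text
t: 5.4
tcp_pos: [0.5709, -0.2028, 0.0233]
ee_rot: [-0.027, 1.0, -0.0, -0.0]
contact_force: [-1.0, -1.1, -1.7]
finger_gap: -0.003
```

Emit:
drive_tool --increments '[[[-1,0,0],0],[[-2,0,0],0],[[-3,0,0],0],[[-3,0,0],0],[[-4,0,0],0],[[-4,0,0],0],[[-5,0,0],0],[[-5,0,0],0],[[-6,0,0],0],[[-6,0,0],0]]'

```text
t: 6.65
tcp_pos: [0.5739, -0.2027, 0.0231]
ee_rot: [-0.026, 1.0, 0.001, -0.003]
contact_force: [-24.5, 3.2, 17.2]
finger_gap: 0.001
```

It stopped dead at 24 N, so the tray is against its hard stop. Now back off, rise and look.

Emit:
drive_tool --increments '[[[-2,0,0],0],[[6,0,0],0],[[18,0,0],0],[[32,0,0],0],[[36,0,-20],0],[[36,10,-60],0],[[36,40,-100],0],[[36,80,-120],0],[[36,120,-120],0],[[36,160,-120],0]]'

```text
t: 7.9
tcp_pos: [0.5326, -0.0433, 0.1451]
ee_rot: [-0.027, 1.0, 0.0, 0.001]
contact_force: [-0.2, -0.6, -0.2]
finger_gap: 0.002
```

Run:
```python
from h import *
import cv2
s=viewer.camera('scene'); t=viewer.camera('top')
cv2.imwrite('pics/s4full.png',s);cv2.imwrite('pics/t4full.png',t)
cv2.imwrite('pics/s4.png',cv2.resize(s[160:340,250:440],None,fx=4,fy=3.3,interpolation=cv2.INTER_CUBIC))
cv2.imwrite('pics/t4.png',cv2.resize(t[140:230,330:420],None,fx=6.5,fy=6.5,interpolation=cv2.INTER_CUBIC))
inc((.481,-.208,.024),98.4)
```

```text
inc [  61.5 -164.7  120.1] yang 93.37 turn -5.032115570457265 pos [ 0.5326 -0.0402  0.1445] F [ 0.8 -0.3 -0.6] t 8.0 tilt [ 0.001  0.002 -1.   ]
```

View pics/s4.png

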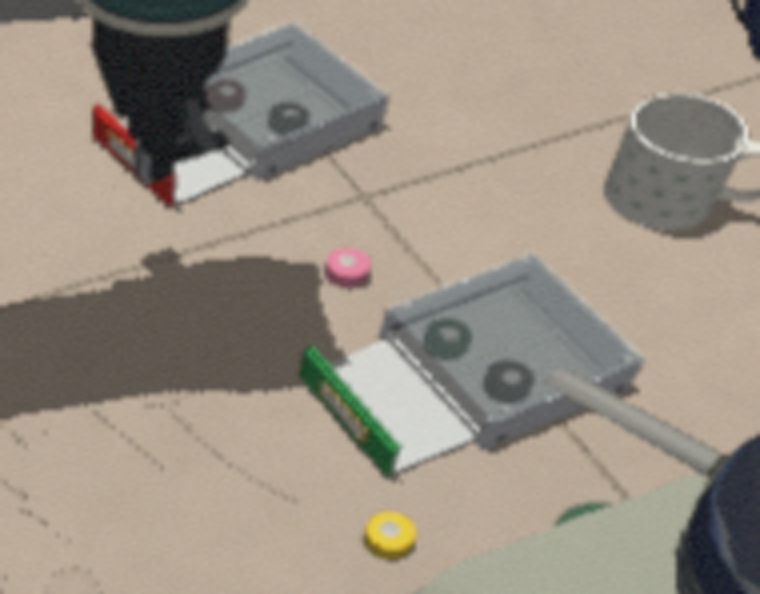

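View pics/t4.png

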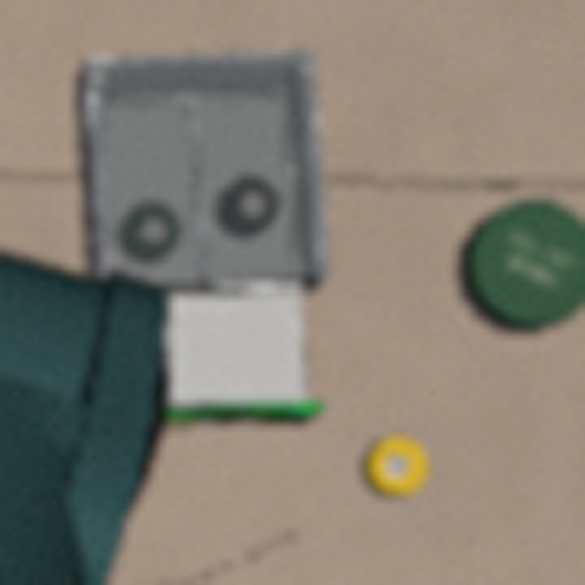

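Green tray is home: lip moved about 50 mm, same look as the red one. Next, over the red pocket.

Run:
```python
from h import *
inc((.612,.080,.14),98.5)
```

```text
inc [-86.3 115.3   4.8] yang 93.37 turn -5.132115570457259 pos [ 0.5326 -0.0402  0.1445] F [ 0.8 -0.3 -0.6] t 8.0 tilt [ 0.001  0.002 -1.   ]
```

Emit:
drive_tool --increments '[[[-10,15,0],-1],[[-25,35,0],-2],[[-40,55,2],-3],[[-55,75,5],-4],[[-70,95,5],-5],[[-80,108,5],-5.3],[[-86,115,5],-5.3],[[-86,115,20],-5.3],[[-86,115,40],-5.3],[[-86,115,50],-5.3]]'

```text
t: 9.25
tcp_pos: [0.6111, 0.0741, 0.0913]
ee_rot: [-0.073, 0.997, -0.0, -0.001]
contact_force: [0.2, -0.5, 0.3]
finger_gap: -0.002
```

Run:
```python
from h import *
import cv2
s=viewer.camera('scene'); t=viewer.camera('top')
cv2.imwrite('pics/s5.png',cv2.resize(s[130:250,240:400],None,fx=5,fy=5,interpolation=cv2.INTER_CUBIC))
cv2.imwrite('pics/t5.png',cv2.resize(t[130:230,220:350],None,fx=6,fy=6,interpolation=cv2.INTER_CUBIC))
inc((.612,.080,.02),98.5)
```

```text
inc [-1.8  5.6 71.7] yang 98.33 turn -0.17157622672694117 pos [0.6112 0.0742 0.0917] F [-0.  -0.1 -0.3] t 9.35 tilt [-0.002 -0.001 -1.   ]
```

View pics/s5.png

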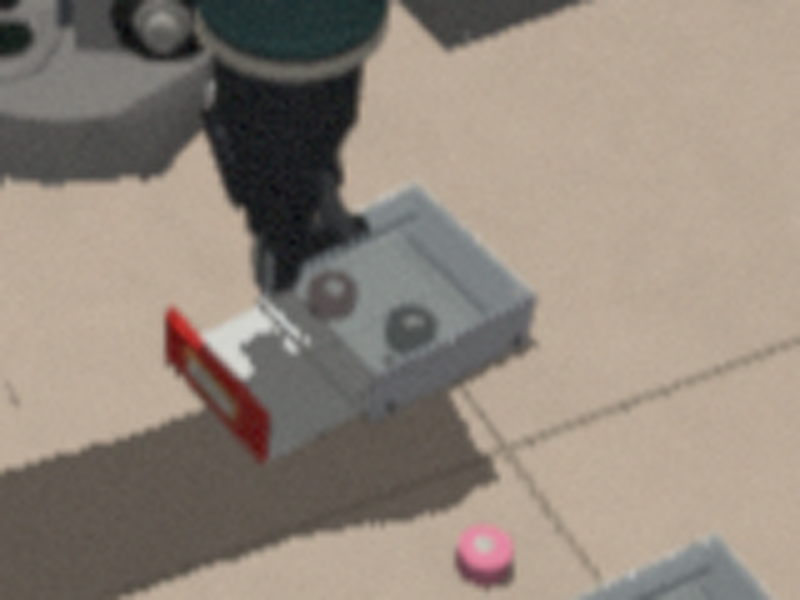

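View pics/t5.png

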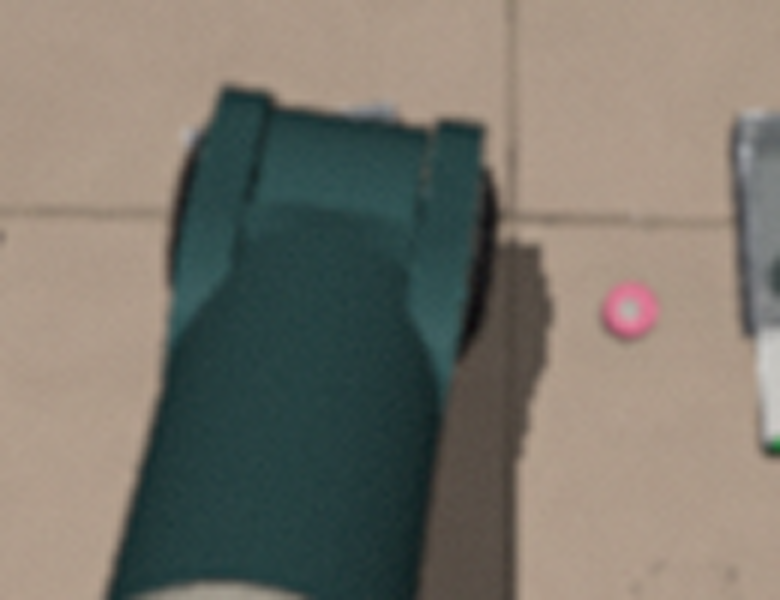

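Run:
```python
from h import *
s=env.sense()
f=lambda u:((u-np.array([240,130])+.5)*5-.5).round(0)
print('tcp',f(proj('scene',s['tcp_pos'])))
R=Rn.from_euler('z',.1484).as_matrix()
for n,l in dict(pocket=(-.031,0,.008),lipin=(-.062,0,.046),cov=(0,0,.044),pocket_at_z=(-.031,0,.09)).items():
    print(n,f(proj('scene',np.array([.6417,.0839,0])+R@np.array(l))))
```

```text
tcp [281. 285.]
pocket [271. 379.]
lipin [229. 357.]
cov [318. 316.]
pocket_at_z [277. 281.]
```

Emit:
drive_tool --increments '[[[0,2,8],0],[[0,4,18],0],[[0,5,28],0],[[0,5,36],0],[[0,5,42],0],[[0,5,48],0],[[0,5,54],0],[[0,5,60],0],[[0,5,66],0],[[0,5,71],0]]'

```text
t: 10.6
tcp_pos: [0.6113, 0.0798, 0.0219]
ee_rot: [-0.073, 0.997, -0.0, -0.0]
contact_force: [0.5, -0.3, -0.1]
finger_gap: 0.0
```

Run:
```python
from h import *
import cv2
s=viewer.camera('scene')
cv2.imwrite('pics/s6.png',cv2.resize(s[130:250,240:400],None,fx=5,fy=5,interpolation=cv2.INTER_CUBIC))
inc((.612,.080,.02),98.5)
```

```text
inc [-1.   0.1  1.4] yang 98.37 turn -0.12994929820877132 pos [0.611  0.0798 0.0214] F [-0.   0.5 -0.2] t 10.65 tilt [-0.001 -0.    -1.   ]
```

View pics/s6.png

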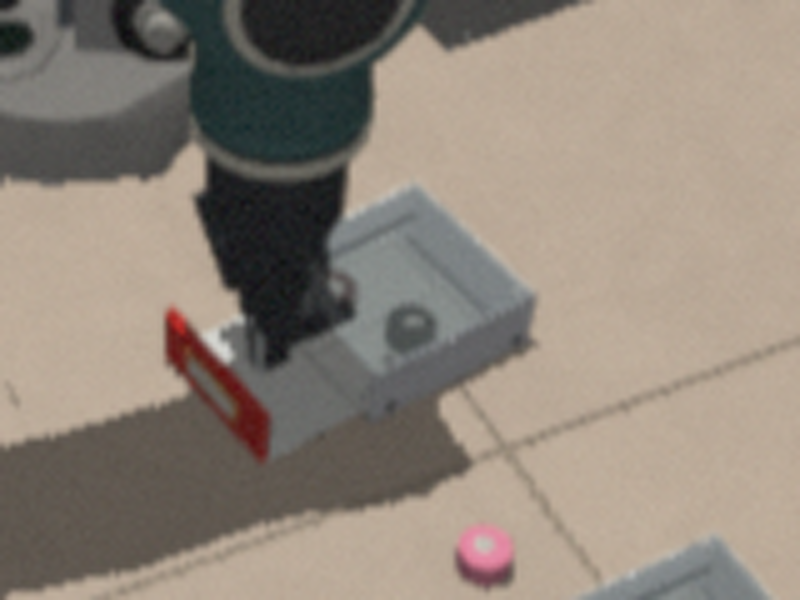

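In the pocket, no contact. Draw outwards gently.

Emit:
drive_tool --increments '[[[6,0,0],0],[[12,0,0],0],[[16,0,0],0],[[20,0,0],0],[[24,0,0],0],[[28,0,0],0],[[33,0,0],0],[[38,0,0],0],[[44,0,0],0],[[50,0,0],0]]'

```text
t: 11.9
tcp_pos: [0.5616, 0.0723, 0.0224]
ee_rot: [-0.073, 0.997, -0.0, 0.0]
contact_force: [2.4, -0.1, 0.3]
finger_gap: 0.001
```

Run:
```python
from h import *
import cv2
s=viewer.camera('scene')
cv2.imwrite('pics/s7.png',cv2.resize(s[130:250,240:400],None,fx=5,fy=5,interpolation=cv2.INTER_CUBIC))
inc((.612,.080,.02),98.5)
```

```text
inc [-51.8   0.2   2.2] yang 98.36 turn -0.1431214114747803 pos [0.5608 0.0722 0.0223] F [ 0.8 -0.7 -0.8] t 11.95 tilt [-0.001 -0.    -1.   ]
```

View pics/s7.png

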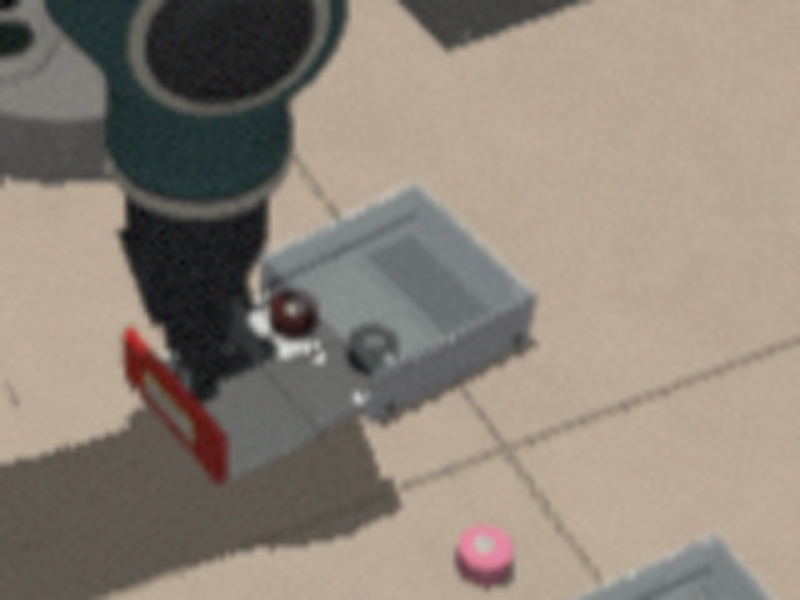

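The tray is following (about 28 mm out) and the specimens ride along. On to the stop.

Emit:
drive_tool --increments '[[[6,0,0],0],[[13,0,0],0],[[20,0,0],0],[[27,0,0],0],[[34,0,0],0],[[41,0,0],0],[[47,0,0],0],[[51,0,0],0],[[54,0,0],0],[[56,0,0],0]]'

```text
t: 13.2
tcp_pos: [0.5064, 0.0644, 0.0223]
ee_rot: [-0.073, 0.997, -0.0, -0.0]
contact_force: [2.7, -0.4, -0.7]
finger_gap: 0.003
```

Emit:
drive_tool --increments '[[[1,0,0],0],[[2,0,0],0],[[3,0,0],0],[[4,0,0],0],[[5,0,0],0],[[6,0,0],0],[[7,0,0],0],[[7,0,0],0],[[8,0,0],0],[[8,0,0],0]]'

```text
t: 14.45
tcp_pos: [0.506, 0.0645, 0.0239]
ee_rot: [-0.073, 0.997, -0.0, 0.007]
contact_force: [45.7, 6.6, -27.6]
finger_gap: -0.003
```

Hard stop reached (46 N, TCP held). Ease off behind the lip, rise and look.

Emit:
drive_tool --increments '[[[-3,0,0],0],[[-8,0,0],0],[[-14,0,0],0],[[-20,0,0],0],[[-26,0,0],0],[[-26,0,-15],0],[[-26,0,-40],0],[[-26,0,-80],0],[[-26,0,-130],0],[[-26,0,-170],0]]'

```text
t: 15.7
tcp_pos: [0.5241, 0.0667, 0.195]
ee_rot: [-0.073, 0.997, 0.0, 0.001]
contact_force: [0.1, 1.1, 0.8]
finger_gap: 0.001
```

Emit:
drive_tool --increments '[[[20,0,-10],0],[[50,0,-20],0],[[80,0,-20],0],[[110,0,-20],0],[[140,0,-20],0],[[150,0,-20],0],[[150,0,-20],0],[[150,0,-20],0],[[150,0,-20],0],[[150,0,-20],0]]'

```text
t: 16.95
tcp_pos: [0.3761, 0.0451, 0.2122]
ee_rot: [-0.073, 0.997, -0.0, -0.0]
contact_force: [0.9, 0.0, 0.2]
finger_gap: -0.002
```

Run:
```python
from h import *
import cv2
s=viewer.camera('scene');t=viewer.camera('top')
cv2.imwrite('pics/s8.png',cv2.resize(s[140:330,250:440],None,fx=4.2,fy=3.1,interpolation=cv2.INTER_CUBIC))
cv2.imwrite('pics/s8f.png',s);cv2.imwrite('pics/t8f.png',t)
cv2.imwrite('pics/t8.png',cv2.resize(t[140:230,240:390],None,fx=5,fy=5,interpolation=cv2.INTER_CUBIC))
inc((.612,.080,.02),98.5)
```

```text
inc [-238.6    0.3  192.2] yang 98.36 turn -0.1392909773465334 pos [0.376  0.0451 0.2122] F [-0.2  0.6 -0.4] t 17.05 tilt [-0. -0. -1.]
```

View pics/s8.png

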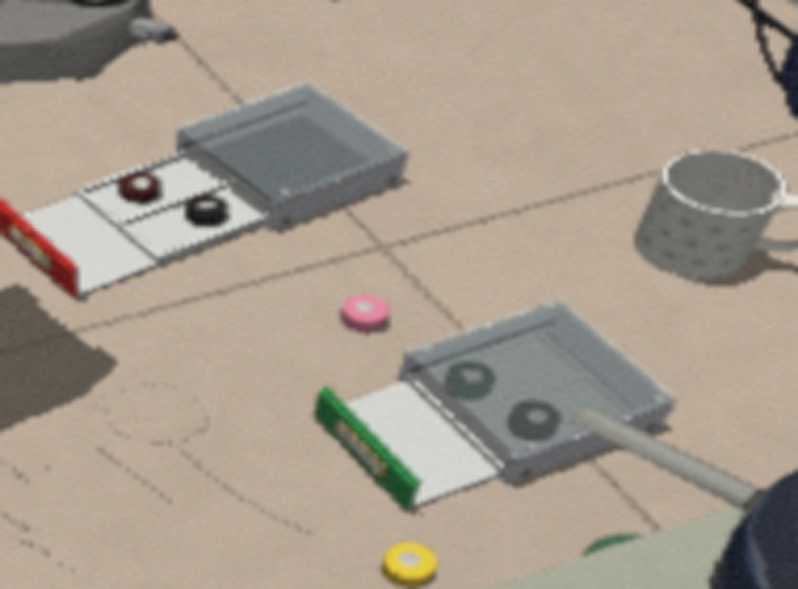

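View pics/t8.png

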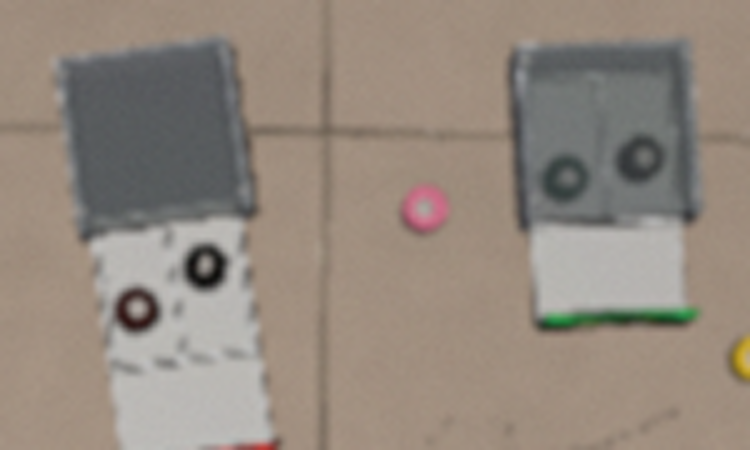

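View pics/t8f.png

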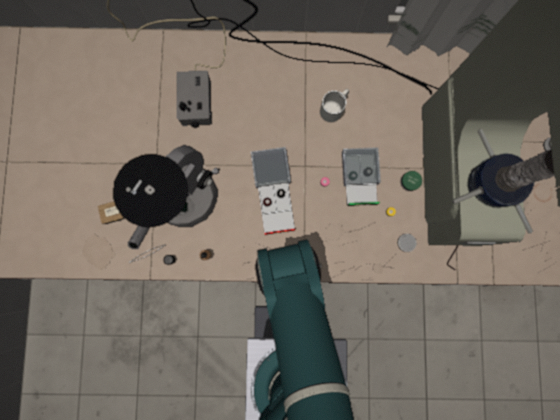

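Red tray looks fully out and the specimens are upright in their lanes. I'll measure both lips precisely in fresh crops.

Run:
```python
import cv2
t=cv2.imread('pics/t8f.png'); s=cv2.imread('pics/s8f.png')
c=lambda i,x,y,w,h,k,n: cv2.imwrite(n,cv2.resize(i[y:y+h,x:x+w],None,fx=k,fy=k,interpolation=cv2.INTER_CUBIC))
c(t,240,140,70,98,6,'pics/t9r.png'); c(s,230,160,130,80,6,'pics/s9r.png'); c(t,330,140,90,90,6.5,'pics/t9g.png')
```

```text
(no output)
```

View pics/t9r.png

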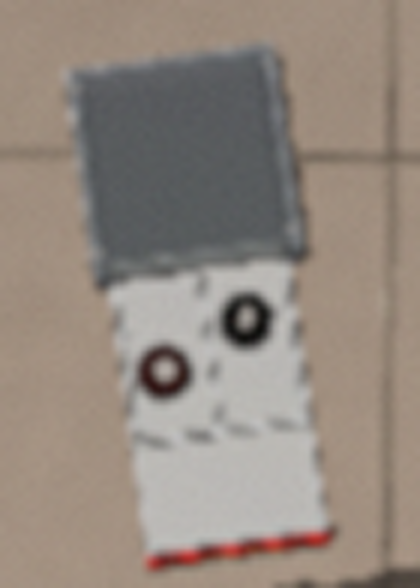

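View pics/s9r.png

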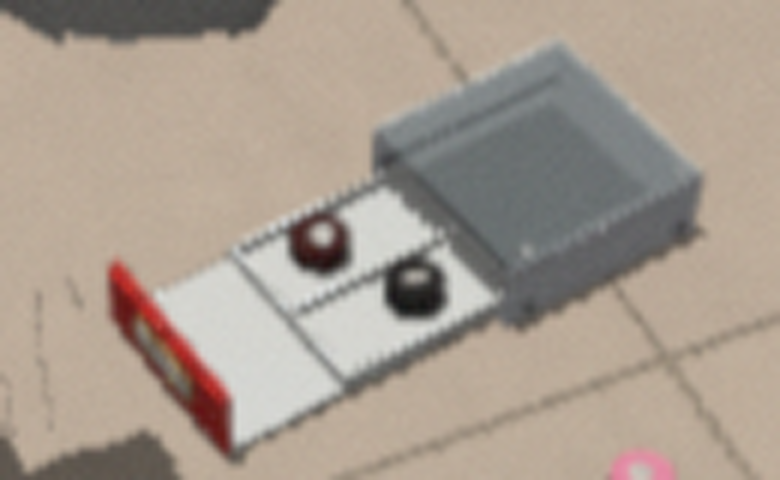

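View pics/t9g.png

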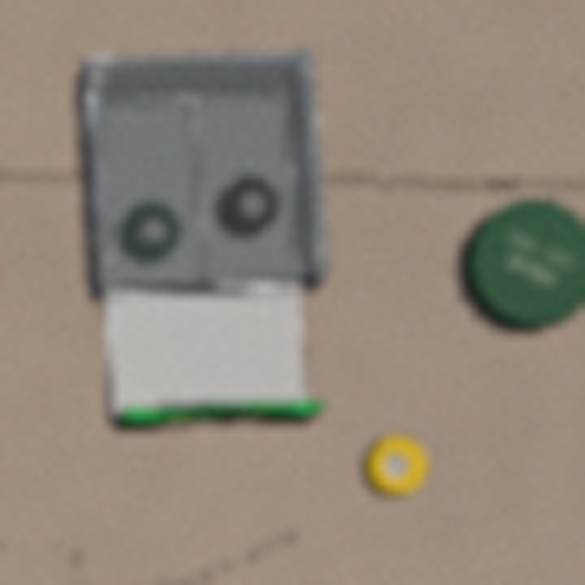

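Run:
```python
from fit import *
o={'top':P([(70,72),(275,47),(305,255),(103,283),(152,561),(330,537)],6,(240,140)),'scene':P([(562,42),(700,178),(513,268),(378,133),(116,265),(230,398)],6,(230,160))}
for c in (['top'],['scene'],['top','scene']): p,f=fit(o,c); print(c,p.round(4),np.sqrt((f**2).mean()).round(2))
g={'top':P([(85,62),(310,52),(325,283),(97,295),(117,418),(322,408)],6.5,(330,140))}
print(fit(g,['top'])[0].round(4))
# lip top displacement at z=.046
for a,b in zip(obs['red']['top'][4:],o['top'][4:]): print('red travel',np.linalg.norm(unproj('top',*a,.046)-unproj('top',*b,.046)).round(4))
for a,b in zip(obs['red']['scene'][4:],o['scene'][4:]): print('red travel s',np.linalg.norm(unproj('scene',*a,.046)-unproj('scene',*b,.046)).round(4))
for a,b in zip(obs['green']['top'][4:],g['top'][4:]): print('green travel',np.linalg.norm(unproj('top',*a,.046)-unproj('top',*b,.046)).round(4))
```

```text
['top'] [0.6437 0.0826 0.1517 0.0878] 0.52
['scene'] [0.6409 0.0832 0.1507 0.0871] 0.69
['top', 'scene'] [0.6422 0.083  0.1515 0.0875] 0.68
[ 0.6504 -0.2056  0.0536 -0.0015]
red travel 0.0837
red travel 0.0831
red travel s 0.0861
red travel s 0.0835
green travel 0.0514
green travel 0.0519
```

Run:
```python
from h import *
import cv2
def cen(f,roi):
    x,y,w,h=roi; i=cv2.imread(f).astype(float)[y:y+h,x:x+w]
    m=np.clip(i[...,2]-np.maximum(i[...,1],i[...,0])-45,0,60)
    v,u=np.mgrid[y:y+h,x:x+w]; return (m*u).sum()/m.sum(),(m*v).sum()/m.sum(),m.sum()
for n,z,a,b,ra,rb in (('top',.044,'pics/top0.png','pics/t8f.png',(255,198,40,14),(258,222,42,16)),('scene',.026,'pics/scene0.png','pics/s8f.png',(268,187,30,35),(244,198,28,42))):
    p,q=cen(a,ra),cen(b,rb); P0,P1=unproj(n,*p[:2],z),unproj(n,*q[:2],z)
    print(n,p,q,np.linalg.norm(P1-P0).round(4),np.arctan2(*(P0-P1)[[1,0]]).round(3))
```

```text
top (np.float64(276.13385484571927), np.float64(205.3024771838331), np.float64(2301.0)) (np.float64(279.79990310077517), np.float64(231.13468992248062), np.float64(2064.0)) 0.0842 0.155
scene (np.float64(282.87249255213504), np.float64(203.80913604766633), np.float64(5035.0)) (np.float64(257.82561625582946), np.float64(216.57994670219853), np.float64(6004.0)) 0.0856 0.166
```

The red lip travelled 84–86 mm from a start about 3–5 mm out. With the 46 N hard-stop reaction, that puts the tray at its 90 mm stop. The arm is clear, so I'm handing in.

Run:
```python
from rig import env
s=env.sense(); print(s['t'],s['contact_force'].round(1)); print(env.sign_off())
```

```text
17.05 [-0.2  0.6 -0.4]
the job is handed in; nothing more can be done
None
```

With the shut fingers I pushed the green-lipped tray home, then hooked behind the red lip and drew that tray out to its stop. I retracted clear of both and handed the job in at 17 s; no verdict is reported.

**Green tray:** it stopped dead at about 24 N. The pictures give about 51 mm of travel and a final value of 0 within about 2 mm.

**Red tray:** the final pull met a hard stop, 46 N with no further motion. My picture fits put it at 0.087–0.088 m. The lip moved 84–86 mm, from a start of about 3–5 mm out.

**Where the checks disagreed:** the red fits read 2–3 mm short of the full 0.090 m. That is about the calibration error, but close to the 0.085 m limit. An estimate from the fingertip position was looser still, roughly 0.081–0.086 m. I relied on the hard-stop force for the call that it is fully out.

**Everything else:** all four specimens look upright in their lanes. The other objects I could see had not moved; the arm hid the round slug in the last top view. The force reading at hand-in was near zero, so the robot was touching nothing.

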